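Release and lift out the capsule cassette

ROBOT

A 7-joint arm with a two-finger parallel gripper is mounted at the origin on the work surface. World frame = base frame: x ahead of the robot, y to its left, z up, the work surface at z = 0. Lengths are in mm, angles in rad, forces in N, time in s.
With the tool pointing down it reaches from about 400 to 850 mm from the base axis. Payload 4.5 kg.
Tool frame: the origin (TCP) lies on the centre line of the jaws, within the pads' length; the fingertips stand 14 mm ahead of it and the grasp point (between the pads) lies 5 mm behind it; z points along the fingers, y is the line along which they close (so a half turn about z gives the same grasp; the last joint's range is limited). The gripper opens to 88 mm and grips with 3 to 60 N. Pads are 18 mm wide; open, the fingers measure 123 mm over their backs; the gripper's body (75 mm by 187 mm) begins 45 mm behind the grasp point.
Start: joints at [-1.118, 0.689, -0.195, 1.565, 0.157, 0.902, -0.215], TCP at [254.149, 571.017, 252.743] pointing down, gripper open.
Joint ranges: [-3.01, 3.01], [-0.46, 2.08], [-1.47, 1.51], [0.13, 2.56], [-1, 4.14], [0.04, 2.09], [-2.66, 2.66]. Speed limits (rad/s): [2.57, 2.57, 3.14, 3.14, 3.14, 3.14, 3.14].

INTERFACE

Orientations are given as a unit quaternion [w, x, y, z].
In Python, from workcell import env, viewer gives the robot as it stands.
- The arm moves only by the tool send_rows, never from a script. Its argument "moves" is a list of rows, each a list of 3 entries, a list of its own where there are three numbers: the closure, from 0 (fully open) to 1 (shut), then the shift along the world's x, y, z in mm, then the turn, a rotation vector about the world's x, y, z in rad. A call has 1 to 12 rows; each row is the pose to reach, as a shift and turn from the pose commanded when the call began; what a row does not reach only later rows make up. A row lasts 1/12 s, in which the tool goes at most 41.7 mm and 7.16 degrees, less where a joint would pass 70% of its speed; a pose out of reach is approached as far as the arm can. A call with a gripper value outside its range is refused whole. The fingers move at their own pace and stop on an object; the grip force is fixed at half the most. Time passes only in rows, so rows that repeat a pose let the fingers close. It gives the time, the measured TCP pose, the force, the opening and the grip force at its end, in the units of the state.
- env.get_obs(): the state, without advancing time (a new reading comes with each control period).
- viewer.capture(name): name is "scene" or "top" or "wrist"; returns the picture (420x560x3 uint8, blue, green, red); there is no depth.
- viewer.camera_params(name): a dict with "fx", "fy", "cx", "cy" (pixels), "eye" and "attitude" of the camera in the world; the wrist camera has in their place "T_tool_cam" (4x4, takes a point from camera to tool coordinates, whose origin is the TCP and whose axes are the flange's). Camera axes: x right, y up, looking along -z (the intrinsics and any distortion apply to the point x, -y, -z); pixel columns grow to the right and rows downward; lengths in mm; the calibration is good to about 2 mm. A picture is of the moment at which its call begins: read the wrist's pose just before it. camera_params takes no time and is no camera call.
- env.finish_job(): hands the job in; it is judged then, once.
The state is a dict: "t": time; "q": joint angles; "joint_velocities": joint speeds; "joint_torque": joint torques, N m; "tcp_pos": TCP position; "eef_rot": TCP orientation; "force": force on the tool from outside, world axes, zero at the start; "wrist_torque": the same for the moment, N m; "finger_gap": finger opening in mm; "grasp_force": force on a finger pad.
Only numpy, scipy, OpenCV 4.12 (cv2) and the standard library are available. Lean on these libraries where they do the work, as an engineer would, in place of code of your own. Each camera call takes 0.05 s, during which the arm holds its last target. There are 200 camera calls.

TASK

Turn the keeper on the docking station so that its brass tongue swings off the cassette's foot and points at the white mark, and leave it there. Then pinch the cassette's two orange side catches together, lift the cassette straight up about 10 cm out of its socket, and finish while still holding it there, upright and still, with the catches pinched. Leave the other things on the table alone.

Things in the scene. Friction and masses are not known exactly. Their poses are not given: they have to be found in the camera images.
- dock: Docking station fixed to the table: blue plate 190 (x) x 170 (y) x 6 mm; origin at the centre of the plate's underside, z up. On the plate, a dark socket for the cassette centred at x = +50 mm, y = 0 (side walls at y = -36..-27 and 27..36 mm, x = 24..76 mm, their lips up to 30 mm above the table; low end wall at x = 74..80 mm), and the keeper's pivot at x = -45 mm, y = 0. The station's position and yaw vary; cassette and keeper go with it.
- keeper (a joint): Keeper's angle about its vertical pivot, rad, counter-clockwise from above positive. 0: the tongue points along the station's +x, over the cassette's foot, and blocks lifting. 1.15: the tongue points exactly at the white mark. Range -0.35 to 1.9 (it goes past the mark; no detent). Stiff with friction (0.06 N m), stays where it is left. Starts between -0.25 and 0.2.
- keeper_grip (a point): Point on the pivot axis at the height to grip, 50 mm above the table, in the keeper's red upright grip bar: 40 mm along the tongue, 14 mm thick, from 29 to 65 mm above the table. x axis along the tongue, y across the bar, z up. The brass hub below the bar (radius 17 mm) reaches up to 29 mm, the tongue up to 28 mm above the table.
- keeper_tip (a point): Free end of the keeper's flat brass tongue (14 mm wide, 6 mm thick, red line on top), 68 mm from the pivot, 25 mm above the table.
- mark (a point): White painted stripe (15 x 7 mm) on the plate, 77.5 mm from the pivot, at 1.15 rad from the station's +x towards its +y; 6 mm above the table.
- cassette: White cassette in the socket, about 160 to 200 g: core 46 mm along x, 32 mm wide, 58 mm high, with a bronze compass capsule on top (68 mm high in all, radius 15.5 mm) and a low foot towards the keeper (x = -37..-21 mm, 14 mm high). Origin at the centre of the core's underside, z up; when seated it stands on the plate 6 mm above the table, with axes as the station's.
- cassette_pinch (a point): Point in the cassette on its middle axis, 50 mm above its underside (56 mm above the table when seated), midway between the two catch tabs: where to pinch, along the cassette's y axis. The orange tabs' outer faces are at y = +-29.5 mm (59 mm over both), 26 mm wide along x, from 36 to 66 mm above the underside (42 to 72 mm above the table when seated).
- catch_l (a joint): Inward travel of the orange catch on the cassette's +y side, m: 0 out (its tooth is under the socket's lip, locking the cassette), 0.0065 fully in against its stop; from 0.0045 the tooth is clear. Sprung: 2 N at rest to 6.7 N fully in. The tabs measure 46 mm over both when both are fully in.
- catch_r (a joint): The same for the catch on the cassette's -y side.
- compass: Bystander: white baseplate compass, 100 x 54 x 14 mm, lying on the table; origin under its centre.
- square: Bystander: small steel square, legs 60 and 80 mm, 12 mm high; origin on the table between its legs.
- capsule_ring: Bystander: bronze ring, 44 mm across, 9 mm high; origin under its centre.
- cap: Bystander: cork-lined brass cap, 40 mm across, 16 mm high; origin under its centre.
Not all that is in view belongs to the job. Several things have the shape of the cassette; the one meant has the colours described above.

How it is judged:
By the outcome, as a careful person would: the job done as asked, in the order asked, and still so for the second after the job is handed in, while the arm keeps its last pose, push and grip.
It also fails if it takes over 45 s, if anything falls off the work surface, if the arm or the gripper's body presses on something with over 40 N, if the wrist force passes 120 N, or if a joint passes its speed limit or range.

## Working session

There is one attempt and no reset: what is moved stays moved. The work goes in short steps, Python scripts to look and compute and a tool call to move; the robot and the scene stay as the last step left them, time stands still between calls to the robot, and variables do not carry over. Pictures are saved under pics/ and viewed, at most 10 in all, crops included, and the job is handed in when it is done.

Besides the shell and the picture viewer there is one more tool, called after "Request:" as name(argument=value, ...) on one line, values as JSON. send_rows: Moves the arm, as the interface text tells. Its arguments: {"type":"object","properties":{"moves":{"type":"array"}},"required":["moves"]}

```bash
mkdir -p pics; ls; python3 - <<'E'
from workcell import env, viewer
import cv2,numpy as np
o=env.get_obs();print({k:np.round(v,3).tolist() for k,v in o.items()})
for n in("scene","top","wrist"):
    im=viewer.capture(n);cv2.imwrite(f"pics/{n}0.png",im)
    print(n,viewer.camera_params(n))
E
```

```text
pics
{'t': 0.0, 'q': [-1.118, 0.69, -0.194, 1.566, 0.157, 0.902, -0.215], 'joint_velocities': [0.001, 0.001, 0.0, -0.001, -0.0, -0.001, 0.0], 'joint_torque': [0.001, -52.756, -1.267, -15.342, -0.053, 0.007, 0.0], 'tcp_pos': [253.987, 570.41, 251.908], 'eef_rot': [-0.0, 0.208, 0.978, -0.001], 'force': [0.586, -0.483, -0.037], 'wrist_torque': [0.034, 0.016, 0.034], 'grasp_force': 0.0, 'finger_gap': 87.568}
scene {'fx': 461.71929316776095, 'fy': 461.71929316776095, 'cx': 281.4393135312136, 'cy': 203.50855310415363, 'eye': array([ 959.29603378, -427.14805753,  619.85262885]), 'attitude': array([0.86093333, 0.38402606, 0.12927587, 0.30758013])}
top {'fx': 524.6763586422444, 'fy': 524.6763586422444, 'cx': 283.0165742606813, 'cy': 201.3664795729618, 'eye': array([ 428.14798165,   80.88315745, 1139.88084016]), 'attitude': array([ 0.71518554,  0.04421045, -0.04937561, -0.69578526])}
wrist {'fx': 323.28717748709255, 'fy': 323.28717748709255, 'cx': 281.92157316361045, 'cy': 209.0909952647179, 'T_tool_cam': array([[ 1.37505376e-04,  9.52328743e-01,  3.05073674e-01,
         7.94385675e+01],
       [ 9.99999851e-01, -2.92363138e-04,  4.61922730e-04,
         6.80418494e-01],
       [ 5.29094590e-04,  3.05073565e-01, -9.52328641e-01,
        -1.33395535e+02],
       [ 0.00000000e+00,  0.00000000e+00,  0.00000000e+00,
         1.00000000e+00]])}
```

View pics/top0.png

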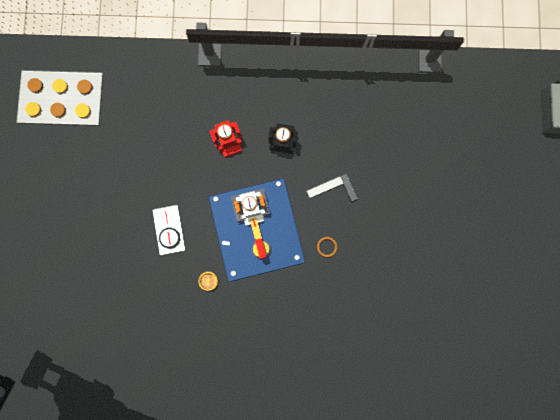

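View pics/scene0.png

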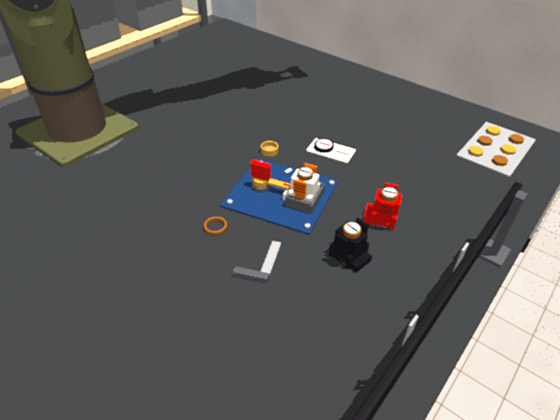

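The pictures show three cassette-shaped things in the top view: white with orange tabs on the blue plate at (250,205), red at (227,137) and black at (283,138). I choose the white one. The keeper's red bar is at (261,248), its tongue points up to (254,222), and the white mark is at (226,243).

```bash
cat > h.py <<'E'
from workcell import env, viewer
import cv2,numpy as np
from scipy.spatial.transform import Rotation as R
def rot(q): return R.from_quat([q[1],q[2],q[3],q[0]])
def pose(name):
    c=viewer.camera_params(name)
    if name!="wrist": return c,rot(c["attitude"]).as_matrix(),c["eye"]
    o=env.get_obs();T=c["T_tool_cam"];Rt=rot(o["eef_rot"]).as_matrix()
    return c,Rt@T[:3,:3],Rt@T[:3,3]+o["tcp_pos"]
def ray(P,uv,z):
    c,M,e=P;uv=np.atleast_2d(uv).astype(float)
    k=c.get("distortion",c.get("dist"))
    d=np.c_[(uv[:,0]-c["cx"])/c["fx"],-(uv[:,1]-c["cy"])/c["fy"],-np.ones(len(uv))]@M.T
    return e+d*((z-e[2])/d[:,2])[:,None]
def pix(P,X):
    c,M,e=P;p=(np.atleast_2d(X)-e)@M
    return np.c_[c["cx"]+c["fx"]*p[:,0]/-p[:,2],c["cy"]-c["fy"]*p[:,1]/-p[:,2]]
def mask(im,lo,hi):
    return cv2.inRange(cv2.cvtColor(im,cv2.COLOR_BGR2HSV),lo,hi)
def big(m):
    return max(cv2.findContours(m,cv2.RETR_EXTERNAL,cv2.CHAIN_APPROX_NONE)[0],key=cv2.contourArea)[:,0]
E
python3 - <<'E'
from h import *
for n in("top","scene"):
    P=pose(n);im=cv2.imread(f"pics/{n}0.png")
    W=ray(P,big(mask(im,(105,120,60),(125,255,255))),6)[:,:2]
    r=cv2.minAreaRect(W.astype(np.float32));print(n,r);print(np.round(cv2.boxPoints(r),1).tolist())
    m=mask(im,(0,200,120),(4,255,255))
    if n=="top":
        m2=m.copy();m2[:190]=0;c=big(m2);print("red",len(c),ray(P,c.mean(0),65))
        w=mask(im,(0,0,150),(180,60,255));w[:235]=0;w[252:]=0;w[:,:218]=0;w[:,234:]=0
        print("mark",ray(P,np.argwhere(w)[:,::-1].mean(0),6))
im=cv2.imread("pics/top0.png")[170:290,190:320];cv2.imwrite("pics/c1.png",cv2.resize(im,None,fx=5,fy=5,interpolation=2))
E
```

```text
top ((517.6681518554688, 131.16871643066406), (189.0858917236328, 169.36929321289062), 15.494719505310059)
[[403.8999938964844, 187.5], [449.20001220703125, 24.299999237060547], [631.4000244140625, 74.80000305175781], [586.2000122070312, 238.0]]
red 44 [[473.48509897 118.35037324  65.        ]]
mark [[485.96611485 196.03362326   6.        ]]
scene ((517.3355712890625, 129.39840698242188), (190.08718872070312, 172.41883850097656), 15.497892379760742)
[[402.70001220703125, 187.10000610351562], [448.79998779296875, 20.899999618530273], [632.0, 71.69999694824219], [585.9000244140625, 237.89999389648438]]
```

View pics/c1.png

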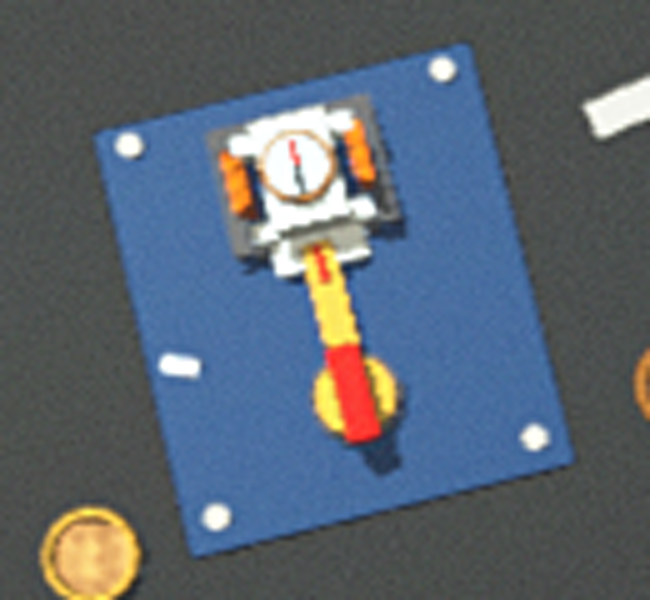

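The crop shows the white cassette with orange tabs and its bronze capsule at (297,165), the keeper bar at (352,392) and the mark at (180,365). The choice is confirmed. The dock centre is about (517.5, 130.3) with yaw 0.2705. That puts the pivot at about (474, 118) and the cassette at about (565.7, 143.7). I'll move above the keeper.

Request:
send_rows(moves=[[0,[40,-35,0],[0,0,0.12]],[0,[60,-75,0],[0,0,0.24]],[0,[75,-110,0],[0,0,0.36]],[0,[90,-148,0],[0,0,0.48]],[0,[105,-185,0],[0,0,0.6]],[0,[120,-222,0],[0,0,0.72]],[0,[135,-259,-10],[0,0,0.73]],[0,[150,-296,-20],[0,0,0.73]],[0,[165,-333,-30],[0,0,0.73]],[0,[180,-370,-40],[0,0,0.73]],[0,[195,-405,-50],[0,0,0.73]],[0,[206,-435,-60],[0,0,0.73]]])

```text
t: 1.15
tcp_pos: [461.1, 132.8, 192.2]
eef_rot: [0.0, -0.154, 0.988, -0.001]
force: [0.4, -0.6, -0.8]
finger_gap: 88.1
grasp_force: 0.0
```

Request:
send_rows(moves=[[0,[14,-18,-10],[0,0,0]],[0,[14,-18,-10],[0,0,0]],[0,[14,-18,-10],[0,0,0]],[0,[14,-18,-10],[0,0,0]]])

```text
t: 1.48
tcp_pos: [473.9, 119.2, 182.9]
eef_rot: [0.0, -0.156, 0.988, 0.001]
force: [-0.7, -0.2, 0.6]
finger_gap: 88.0
grasp_force: 0.0
```

```bash
cat > look.py <<'E'
import sys
from h import *
o=env.get_obs();P=pose("wrist");im=viewer.capture("wrist");cv2.imwrite(f"pics/{sys.argv[1]}.png",im)
ty=rot(o["eef_rot"]).as_matrix()
print("t",o["t"],"tcp",np.round(o["tcp_pos"],1),"yaw_y",np.arctan2(ty[1,1],ty[0,1]),"z",ty[:,2].round(3),"q",np.round(o["q"],2),"F",np.round(o["force"],1))
c=big(mask(im,(0,200,100),(4,255,255)))
W=ray(P,c,65)[:,:2].astype(np.float32);print("red@65",cv2.minAreaRect(W),len(c))
m=mask(im,(5,120,80),(35,255,255))
for k in cv2.findContours(m,cv2.RETR_EXTERNAL,cv2.CHAIN_APPROX_NONE)[0]:
    if cv2.contourArea(k)>60: print("org/brass",k[:,0].mean(0).round(),cv2.contourArea(k),ray(P,k[:,0].mean(0),72).round(1),im[int(k[:,0,1].mean()),int(k[:,0,0].mean())])
w=mask(im,(105,120,50),(125,255,255));r=cv2.minAreaRect(ray(P,big(w),6)[:,:2].astype(np.float32));print("plate",r)
E
python3 look.py w1
```

```text
t 1.4833 tcp [473.9 119.2 182.9] yaw_y 1.8830750318279883 z [-0.     0.001 -1.   ] q [-0.09  0.65 -0.4   2.03  0.47  0.55  1.06] F [-0.7 -0.2  0.6]
red@65 ((640.4148559570312, 178.76406860351562), (35.36434555053711, 46.26833724975586), 15.244797706604004) 204
org/brass [173. 400.] 210.0 [[692.4  78.6  72. ]] [ 45  78 111]
org/brass [408. 399.] 3193.5 [[620.1 296.8  72. ]] [ 57 111 138]
org/brass [490. 340.] 1045.0 [[533.9 338.5  72. ]] [91 89 90]
org/brass [ 74. 340.] 1063.5 [[650.7 -22.1  72. ]] [98 98 98]
org/brass [278. 305.] 184.0 [[558.1 143.3  72. ]] [127 128 120]
org/brass [305. 301.] 355.5 [[547.2 164.9  72. ]] [ 29  87 170]
org/brass [249. 300.] 344.0 [[561.3 118.4  72. ]] [ 27  97 194]
org/brass [280. 255.] 99.0 [[511.4 130.4  72. ]] [ 69 103 247]
org/brass [271. 193.] 111.5 [[462.8 107.4  72. ]] [117 239 247]
org/brass [417. 156.] 1583.5 [[402.  203.5  72. ]] [193 246 247]
org/brass [137. 154.] 1694.5 [[464.9   2.7  72. ]] [117 113 111]
plate ((516.825927734375, 131.53721618652344), (189.8287811279297, 168.89927673339844), 15.493457794189453)
```

View pics/w1.png

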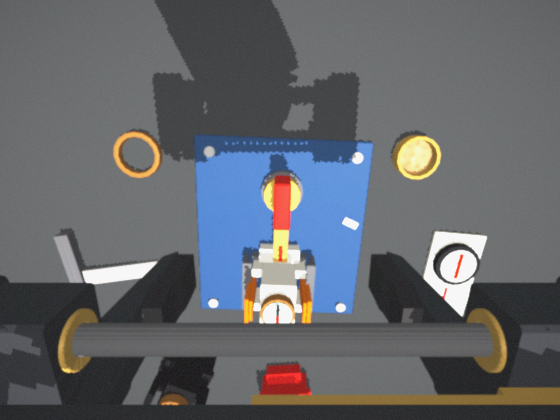

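The wrist view shows the bar at (282,200), the tongue tip at about (281,260) and the mark at (350,223). The plate agrees with the earlier measurement.

```bash
python3 - <<'E'
from h import *
P=pose("wrist");im=cv2.imread("pics/w1.png")
m=mask(im,(0,170,60),(5,255,255));m[:170]=0;m[245:]=0;m[:,:260]=0;m[:,305:]=0
c=big(m);print(c.min(0),c.max(0));print("top edge",ray(P,c,65)[:,:2].min(0),cv2.minAreaRect(ray(P,c,65)[:,:2].astype(np.float32)))
# far (tongue) side rows: bar centerline on top face per row
for v in (178,185,192,200,206): 
    u=np.flatnonzero(m[v]);print(v,u.min(),u.max(),ray(P,[u.mean(),v],65)[0].round(1))
y=mask(im,(18,150,80),(35,255,255))
for v in range(232,264,4):
    u=np.flatnonzero(y[v,265:300])+265
    if len(u): print("tongue",v,u.min(),u.max(),ray(P,[(u.min()+u.max())/2,v],28)[0].round(1))
E
```

```text
[274 176] [289 228]
top edge [447.43035585 107.72083969] ((469.9339599609375, 118.9605712890625), (44.087398529052734, 12.28581428527832), 17.54928970336914)
178 275 289 [450.5 112.7  65. ]
185 275 289 [455.8 114.8  65. ]
192 274 289 [461.5 115.9  65. ]
200 274 289 [467.8 118.2  65. ]
206 274 288 [472.8 119.4  65. ]
tongue 248 278 278 [525.4 133.3  28. ]
tongue 252 282 282 [528.2 138.3  28. ]
tongue 256 278 278 [533.6 135.9  28. ]
tongue 260 275 285 [537.1 139.1  28. ]
```

Request:
send_rows(moves=[[0.3,[0,-0.5,-35],[0,0,0]],[0.3,[0,-0.5,-70],[0,0,0]],[0.3,[0,-0.5,-100],[0,0,0]],[0.3,[0,-0.5,-120],[0,0,0]],[0.3,[0,-0.5,-134],[0,0,0]],[0.3,[0,-0.5,-134],[0,0,0]],[0.3,[0,-0.5,-134],[0,0,0]]])

```text
t: 2.12
tcp_pos: [473.6, 119.2, 48.8]
eef_rot: [-0.0, -0.156, 0.988, 0.0]
force: [1.1, -0.2, -0.6]
finger_gap: 61.6
grasp_force: 0.0
```

Request:
send_rows(moves=[[1,[0,0,0],[0,0,0]],[1,[0,0,0],[0,0,0]],[1,[0,0,0],[0,0,0]],[1,[0,0,0],[0,0,0]],[1,[0,0,0],[0,0,0]],[1,[0,0,0],[0,0,0]],[1,[0,0,0],[0,0,0]],[1,[0,0,0],[0,0,0]],[1,[0,0,0],[0,0,0]]])

```text
t: 2.87
tcp_pos: [473.8, 119.0, 48.9]
eef_rot: [0.0, -0.156, 0.988, 0.001]
force: [-2.8, 3.8, 2.9]
finger_gap: 13.8
grasp_force: 29.9
```

Request:
send_rows(moves=[[1,[0,-0.3,0],[0,0,0.1]],[1,[0,-0.3,0],[0,0,0.2]],[1,[0,-0.3,0],[0,0,0.3]],[1,[0,-0.3,0],[0,0,0.4]],[1,[0,-0.3,0],[0,0,0.5]],[1,[0,-0.3,0],[0,0,0.6]],[1,[0,-0.3,0],[0,0,0.7]],[1,[0,-0.3,0],[0,0,0.8]],[1,[0,-0.3,0],[0,0,0.9]],[1,[0,-0.3,0],[0,0,1.0]],[1,[0,-0.3,0],[0,0,1.07]],[1,[0,-0.3,0],[0,0,1.108]]])

```text
t: 3.87
tcp_pos: [473.7, 119.0, 48.9]
eef_rot: [0.001, -0.653, 0.757, 0.001]
force: [-2.5, 3.5, 2.6]
finger_gap: 13.7
grasp_force: 29.9
```

Request:
send_rows(moves=[[1,[0,0,0],[0,0,0]],[1,[0,0,0],[0,0,0]],[1,[0,0,0],[0,0,0]]])

```text
t: 4.12
tcp_pos: [473.8, 119.0, 48.9]
eef_rot: [0.001, -0.652, 0.758, 0.001]
force: [-2.5, 5.3, 3.0]
finger_gap: 13.9
grasp_force: 29.9
```

```bash
python3 - <<'E'
from h import *
o=env.get_obs();M=rot(o["eef_rot"]).as_matrix()
print(np.arctan2(M[1,1],M[0,1])-np.pi/2-.2705,o["tcp_pos"],o["force"],o["wrist_torque"],np.round(o["q"],2))
cv2.imwrite("pics/t2.png",viewer.capture("top"))
E
```

```text
1.149292578528735 [473.75604488 119.00727766  48.88843504] [-2.5319988   5.30838076  2.99915529] [1.0169995  0.58511635 0.09858104] [-0.1   0.91 -0.39  2.1   1.07  0.34  1.6 ]
```

Request:
send_rows(moves=[[0.4,[0,0,0],[0,0,0]],[0.4,[0,0,0],[0,0,0]],[0.4,[0,0,0],[0,0,0]],[0.4,[0,0,0],[0,0,0]],[0.4,[0,0,20],[0,0,0]],[0.4,[0,0,50],[0,0,0]],[0.2,[0,0,85],[0,0,0]],[0,[0,0,120],[0,0,0]],[0,[0,0,131],[0,0,0]],[0,[0,0,131],[0,0,0]],[0,[0,0,131],[0,0,0]]])

```text
t: 5.08
tcp_pos: [474.3, 116.5, 179.5]
eef_rot: [-0.0, -0.651, 0.759, -0.0]
force: [-0.4, 0.5, -0.3]
finger_gap: 83.9
grasp_force: 0.0
```

Request:
send_rows(moves=[[0,[0,0,0],[0,0,-0.12]],[0,[0,0,0],[0,0,-0.24]],[0,[0,0,0],[0,0,-0.36]],[0,[0,0,0],[0,0,-0.48]],[0,[0,0,0],[0,0,-0.6]],[0,[0,0,0],[0,0,-0.72]],[0,[0,0,0],[0,0,-0.84]],[0,[0,0,0],[0,0,-0.96]],[0,[0,0,0],[0,0,-1.08]],[0,[0,0,0],[0,0,-1.15]],[0,[0,0,0],[0,0,-1.15]],[0,[0,0,0],[0,0,-1.15]]])

```text
t: 6.08
tcp_pos: [473.3, 116.7, 178.3]
eef_rot: [-0.001, -0.135, 0.991, -0.001]
force: [-0.0, -0.3, -0.1]
finger_gap: 88.2
grasp_force: 0.0
```

```bash
python3 look.py w2 | grep -v org; python3 - <<'E'
import cv2
im=cv2.imread("pics/w2.png")[110:330,180:400];cv2.imwrite("pics/w2c.png",cv2.resize(im,(594,594),interpolation=2))
E
```

```text
t 6.0833 tcp [473.3 116.7 178.3] yaw_y 1.8423229167778734 z [-0.003 -0.002 -1.   ] q [-0.11  0.65 -0.36  2.04  0.44  0.53  1.06] F [-0.  -0.3 -0.1]
red@65 ((636.9340209960938, 175.94723510742188), (29.156307220458984, 40.99131774902344), 15.68215560913086) 147
plate ((516.920166015625, 131.5738983154297), (188.4657745361328, 169.0052490234375), 15.509753227233887)
```

View pics/w2c.png

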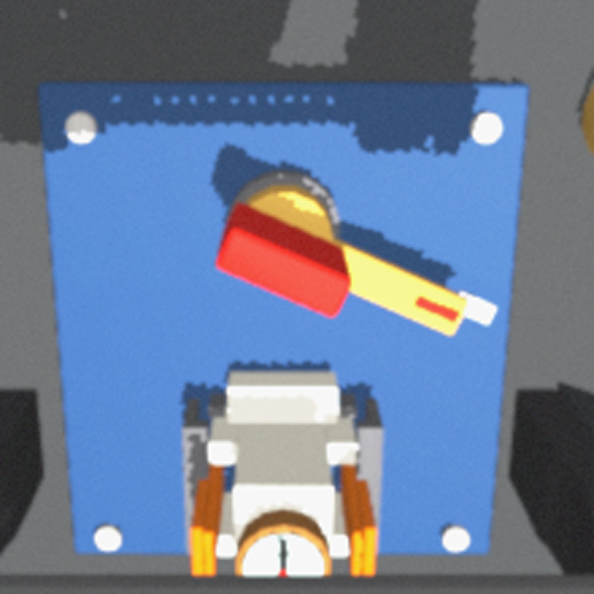

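The tongue at crop (405,285) points at the white mark (479,308), allowing for its height. I'll check that in numbers.

```bash
python3 - <<'E'
from h import *
P=pose("wrist");im=cv2.imread("pics/w2.png")
def c2p(x,y): return [180+x/2.7,110+y/2.7]
tip=ray(P,c2p(457,319),28)[0];mk=ray(P,c2p(479,308),6)[0];mid=ray(P,c2p(346,270),28)[0]
print(tip,mk,mid)
for pv in ([473.6,119.2],):
    for n,q in(("tip",tip),("mark",mk)): print(n,np.arctan2(q[1]-pv[1],q[0]-pv[0])-.2705)
# hint: orange outer faces at z=72
m=mask(im,(5,150,120),(25,255,255))
for (a,b) in ((248,262),(310,322)):
  for v in (305,310,315):
    u=np.flatnonzero(m[v,a:b])+a
    if len(u): print(v,u.min(),u.max(),ray(P,[[u.min(),v],[u.max(),v]],72).round(1).tolist())
E
```

```text
[485.57536214 186.31351997  28.        ] [486.02769985 199.72591363   6.        ] [478.82812676 143.89591597  28.        ]
tip 1.123720246740311
mark 1.1471727291199747
305 251 260 [[561.6, 114.3, 72.0], [559.5, 121.7, 72.0]]
310 251 259 [[566.4, 115.5, 72.0], [564.6, 122.1, 72.0]]
315 251 259 [[571.4, 116.7, 72.0], [569.5, 123.4, 72.0]]
305 310 318 [[547.9, 163.1, 72.0], [546.0, 169.8, 72.0]]
310 310 318 [[552.7, 164.6, 72.0], [550.8, 171.3, 72.0]]
315 310 318 [[557.5, 166.1, 72.0], [555.7, 172.8, 72.0]]
```

The keeper reads about 1.14–1.15, from both the gripper yaw and the tongue direction. I'll go to the cassette.

Request:
send_rows(moves=[[0,[36,11,0],[0,0,0]],[0,[70,21,0],[0,0,0]],[0,[88,27,0],[0,0,0]],[0,[92,28,0],[0,0,0]],[0,[92,28,0],[0,0,0]],[0,[92,28,0],[0,0,0]],[0,[92,28,0],[0,0,0]]])

```text
t: 6.72
tcp_pos: [564.4, 144.4, 179.3]
eef_rot: [-0.001, -0.135, 0.991, -0.0]
force: [-0.7, 0.0, -0.6]
finger_gap: 88.2
grasp_force: 0.0
```

```bash
python3 - <<'E'
from h import *
o=env.get_obs();M=rot(o["eef_rot"]).as_matrix()
print(np.arctan2(M[1,1],M[0,1])-1.8413,M[:,2].round(3),o["tcp_pos"],o["force"])
E
```

```text
-0.0004987715995530273 [-0.002 -0.001 -1.   ] [564.37490225 144.41868348 179.27040108] [-0.71178516  0.03021736 -0.63393039]
```

Request:
send_rows(moves=[[0,[0.5,0.5,-35],[0,0,0]],[0,[0.5,0.5,-70],[0,0,0]],[0,[0.5,0.5,-98],[0,0,0]],[0,[0.5,0.5,-118],[0,0,0]],[0,[0.5,0.5,-128],[0,0,0]],[0,[0.5,0.5,-128],[0,0,0]],[0,[0.5,0.5,-128],[0,0,0]]])

```text
t: 7.3
tcp_pos: [566.3, 145.7, 52.2]
eef_rot: [-0.0, -0.134, 0.991, -0.0]
force: [0.7, 0.8, 1.4]
finger_gap: 88.1
grasp_force: 0.0
```

Request:
send_rows(moves=[[1,[0,0,0],[0,0,0]],[1,[0,0,0],[0,0,0]],[1,[0,0,0],[0,0,0]],[1,[0,0,0],[0,0,0]],[1,[0,0,0],[0,0,0]],[1,[0,0,0],[0,0,0]],[1,[0,0,0],[0,0,0]],[1,[0,0,0],[0,0,0]],[1,[0,0,0],[0,0,0]]])

```text
t: 8.05
tcp_pos: [567.2, 145.3, 52.8]
eef_rot: [0.001, -0.134, 0.991, -0.0]
force: [-1.4, -1.6, 8.6]
finger_gap: 43.4
grasp_force: 30.0
```

The gap of 43.4 mm is a bit below the expected 46 mm, so I'll look before lifting.

```bash
python3 - <<'E'
from h import *
o=env.get_obs();print(o["finger_gap"],o["grasp_force"],o["tcp_pos"],o["force"],o["wrist_torque"])
a=viewer.capture("scene")[120:240,220:370];w=viewer.capture("wrist")[150:360,180:390]
cv2.imwrite("pics/s3.png",np.hstack([cv2.resize(a,(450,360),interpolation=2),cv2.resize(w,(350,360),interpolation=2)]))
E
```

```text
43.36622981302507 30.001383776252624 [567.24043689 145.33767469  52.78549395] [-1.44713499 -1.64857152  8.60995058] [-0.32215075  0.15924191  0.08224218]
```

View pics/s3.png

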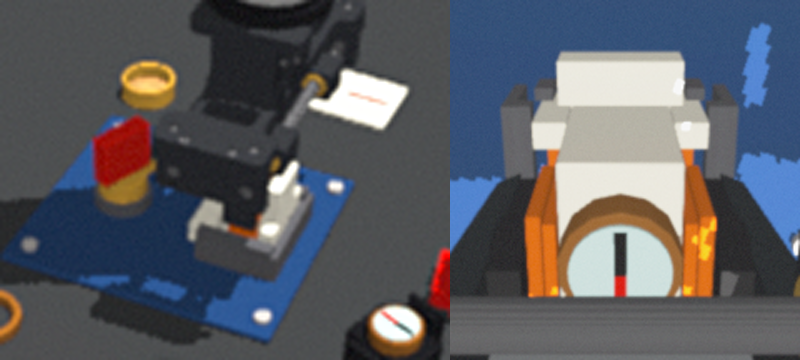

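The pads hold both orange tabs evenly, at (540,230) and (700,230). The smaller gap is the stop giving way under 30 N. I'll lift a little and check the force.

Request:
send_rows(moves=[[1,[0,0,3],[0,0,0]],[1,[0,0,7],[0,0,0]],[1,[0,0,12],[0,0,0]],[1,[0,0,17],[0,0,0]],[1,[0,0,20],[0,0,0]]])

```text
t: 8.57
tcp_pos: [566.8, 145.9, 72.4]
eef_rot: [0.0, -0.134, 0.991, 0.0]
force: [0.3, -0.2, -2.5]
finger_gap: 44.1
grasp_force: 30.0
```

Request:
send_rows(moves=[[1,[0,0,8],[0,0,0]],[1,[0,0,18],[0,0,0]],[1,[0,0,30],[0,0,0]],[1,[0,0,42],[0,0,0]],[1,[0,0,54],[0,0,0]],[1,[0,0,65],[0,0,0]],[1,[0,0,74],[0,0,0]],[1,[0,0,79],[0,0,0]],[1,[0,0,80],[0,0,0]],[1,[0,0,80],[0,0,0]],[1,[0,0,80],[0,0,0]],[1,[0,0,80],[0,0,0]]])

```text
t: 9.57
tcp_pos: [566.2, 145.6, 151.1]
eef_rot: [-0.001, -0.134, 0.991, -0.0]
force: [-0.0, -0.1, -1.5]
finger_gap: 44.0
grasp_force: 30.0
```

```bash
python3 - <<'E'
from h import *
o=env.get_obs();print(o["finger_gap"],o["grasp_force"],o["tcp_pos"],o["force"],rot(o["eef_rot"]).as_matrix()[:,2])
a=viewer.capture("scene")[90:240,210:380];w=viewer.capture("wrist")[130:380,140:420]
cv2.imwrite("pics/s4.png",np.hstack([cv2.resize(a,(408,360),interpolation=2),cv2.resize(w,(390,360),interpolation=2)]))
E
```

```text
43.969640496846054 29.999792402304593 [566.19720343 145.56506749 151.0727981 ] [-0.04870276 -0.14400323 -1.53143582] [-1.36695151e-03 -3.99978100e-04 -9.99998986e-01]
```

View pics/s4.png

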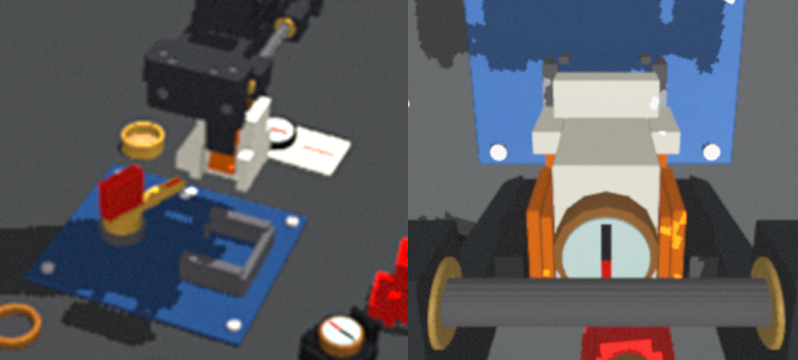

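The cassette hangs upright above the empty socket at left-panel (225,240), with both catches pinched. The keeper's tongue points at the mark (190,190).

```bash
python3 -c "
from workcell import env
print(env.finish_job())"
```

```text
the job is handed in; nothing more can be done
None
```

The job is handed in: the keeper's tongue points at the white mark (about 1.15 rad), and the arm holds the cassette upright about 10 cm above its socket with both catches pinched.

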